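Dock the spray nozzle in its slotted holder and bolt it in

ROBOT

A 6-joint arm with a two-finger parallel gripper is mounted at the origin on the work surface. World frame = base frame: x ahead of the robot, y to its left, z up, the work surface at z = 0. Lengths are in mm, angles in rad, forces in N, time in s.
With the tool pointing down it reaches from about 300 to 775 mm from the base axis. Payload 14.6 kg.
Tool frame: the origin (TCP) lies between the finger pads; the fingertips stand 19 mm ahead of it and the grasp point (between the pads) is the TCP (manip.tcp_to_tips is the distance from the TCP to the fingertips, in mm); x points along the fingers, z is the direction in which the jaws open and shut, and the axes are right-handed (so a half turn about x gives the same grasp; the last joint's range is limited). The gripper opens to 94 mm and grips with 3 to 60 N. Pads are 16 mm wide; open, the fingers measure 119 mm over their backs; the gripper's body (75 mm by 177 mm) begins 78 mm behind the grasp point.
Start: joints at [-1.193, 0.3, 1.521, -0, 1.321, -0.067], TCP at [236.644, -496.476, 224.446] pointing down, gripper open.
Joint ranges: [-3.03, 3.03], [-0.79, 2.21], [0.23, 2.52], [-1.04, 4.18], [0, 3.07], [-2.55, 2.55]. Speed limits (rad/s): [2.22, 2.22, 2.57, 3.14, 3.14, 3.14].

INTERFACE

Orientations are given as [roll, pitch, yaw] about the fixed x, y, z axes, in that order (R = Rz(yaw) Ry(pitch) Rx(roll)).
In Python, from cell import manip gives the robot as it stands.
- The arm moves only by the tool jog_arm, never from a script. Its argument "moves" is a list that holds one entry, the list of rows, each a list of 6 numbers: the shift along the world's x, y, z in mm, then the turn, a rotation vector about the world's x, y, z in degrees. In form: [[[dx, dy, dz, wx, wy, wz], ...]]. A call has 1 to 5 rows; each row shifts and turns the pose as measured when the row begins; what a row does not reach is not made up. A row lasts 1/10 s, in which the tool goes at most 50 mm and 8.59 degrees, less where a joint would pass 70% of its speed; a pose out of reach is approached as far as the arm can. A call is refused whole if a number of a shift passes 50 or a number of a turn 8.59, either way. A call with a gripper value outside its range is refused whole. "gripper" is the opening, from -1 (shut) to 1 (fully open), set as the call begins (left out, the last holds). The fingers move at their own pace and stop on an object; "squeeze" is the grip in N (left out, the last holds). Time passes only in rows, so rows that do not move let the fingers close. It gives the time, the measured TCP pose, the force and the opening at its end, in the units of the state.
- manip.read_state(): the state, without advancing time (a new reading comes with each control period).
- manip.camera(name): name is "side" or "top"; returns (picture, depth): 480x640x3 uint8, blue, green, red; 480x640 float32, mm along the optical axis (not along the pixel's ray), 0 where there is no reading.
- manip.camera_params(name): a dict with "fx", "fy", "cx", "cy" (pixels), "dist" ([k1, k2, p1, p2, k3] as OpenCV has them; the pictures are not rectified), "rvec" (rotation vector, rad) and "tvec" (3), from world to camera coordinates, as OpenCV has them. Camera axes: x right, y down, z forward; pixel columns grow to the right and rows downward; lengths in mm; the calibration is good to about 2 mm. A picture is of the moment at which its call begins. camera_params takes no time and is no camera call.
- manip.sign_off(): hands the job in, once; it reports no verdict.
The state is a dict: "clock": time; "joints": joint angles; "qd": joint speeds; "effort": joint torques, N m; "eef_pos": TCP position; "eef_rot": TCP orientation; "wrist_force": force on the tool from outside, world axes, zero at the start; "moment": the same for the moment, N m; "finger_gap": finger opening in mm.
Only numpy, scipy, OpenCV 4.12 (cv2) and the standard library are available. Lean on these libraries where they do the work, as an engineer would, in place of code of your own. Each camera call takes 0.05 s, during which the arm holds its last target. There are 200 camera calls.

TASK

Put the orange spray nozzle away in its metal dock: slide its neck sideways into the slot so that its foot flange runs under the slotted plate, press it gently but fully home until the black rubber shoe has bottomed, and then slide the yellow bolt fully shut in front of it. Do not ram or force anything, leave the nozzle standing upright and let go of everything, and do not disturb the jar, the dibber or the flower pot.

Things in the scene. Friction and masses are not known exactly. Their poses are not given: they have to be found in the camera images.
- nozzle_mid (a point): Centre (half-way up) of the loose upright spray nozzle, 85 mm tall, about 130 g, round about its z (up). From the foot: orange flange 40 mm diameter, 6 mm thick; black neck 22 mm diameter, 6 to 38 mm up; orange grip body 34 mm diameter, 38 to 72 mm up; tip tapering to 20 mm at 85 mm. Best gripped round the orange body.
- dock: Fixed dock; origin on the bench under the nozzle's home axis (plate at mid adjustment); x points into the slot, y left, z up. Grey base 5 mm thick, x -112..+56, y -60..+120 mm. Slotted steel plate 15..19 mm above the bench: a 10 mm gap over the base for the 6 mm flange. Nozzle against dock must stay under 25 N.
- slot (a point): On the dock's base at x=0 y=0, 17 mm up. Slot along dock x, 26 mm wide, open to -x; mouth at x=-32 mm, before it a flare (x -43..-32) widening to 40 mm. UNMEASURED: the plate with flare, shoe, bolt and knob was clamped up to 12 mm off along x, either way; this point does not follow. Their x values, and the nozzle's home, shift with it: find the end by feel.
- shoe_stop (a point): On the dock's base at x=+11 mm, y=0, 28.5 mm up: where the rubber shoe's front face ends up when bottomed (plus the plate's unmeasured shift). The black shoe, 23 mm wide, 20.5..36.5 mm above the bench, starts 8 to 20 mm short of its hard end stop; pushed by the neck along +x it drags with a steady 7 N or so and stays where left. Nozzle is home when it bottoms.
- landing (a point): On top of the dock's base plate (5 mm above the bench), 88 mm in front of the home axis (dock x=-88, y=0): open flat landing before the flare, where the flange can be set down or brought in. It does not shift.
- knob (a point): On the dock's base frame at x=-18.5, y=+105 mm, 52.5 mm up: middle of the bolt's knob when open (plus the plate's unmeasured x shift; does not follow the bolt). Knob: upright black pin, 14 mm diameter, 30..75 mm above the bench. Yellow bar 12 mm wide, 20..32 mm up, passes the neck's front with 1.5 mm to spare: shuts only when the nozzle is home.
- bolt (a joint): Travel of the yellow bolt, m: 0 is open (at the start), 0.040 fully shut; grows as the knob moves to the dock's -y (right), so the shut knob is at y = +65 mm. Drag about 2 N; stays where it is left.
- jar_mid (a point): Centre of the closed glass jar, 66 mm diameter, 85 mm tall, loose, upright. Leave alone.
- dibber_mid (a point): Centre of the red plastic dibber lying on the bench, about 230 mm long along its x (90 mm wide cross handle at -x), 28 mm thick, loose. Leave alone.
- pot_mid (a point): Centre of the loose terracotta flower pot, 88 mm diameter, 78 mm tall, upright. Leave alone.
There are look-alikes about, which are no part of the job. There is more than one size of the dock; the job needs the largest.

How it is judged:
By the outcome, as a careful person would: the job done as asked, in the order asked, and still so for the second after the job is handed in, with the robot touching nothing.
It also fails if it takes over 72 s, if anything falls off the work surface, if the arm or the gripper's body presses on something with over 40 N, if the wrist force passes 120 N, or if a joint passes its speed limit or range.

## Working session

There is one attempt and no reset: what is moved stays moved. The work goes in short steps, Python scripts to look and compute and a tool call to move; the robot and the scene stay as the last step left them, time stands still between calls to the robot, and variables do not carry over. Pictures are saved under pics/ and viewed, about 8 in all and at most 12, crops included, and the job is handed in when it is done.

Besides the shell and the picture viewer there is one more tool, called after "Request:" as name(argument=value, ...) on one line, values as JSON. jog_arm: Moves the arm, as the interface text tells. Its arguments: {"type":"object","properties":{"moves":{"type":"array","items":{"type":"array","items":{"type":"array","items":{"type":"number"}}}},"gripper":{"type":"number"},"squeeze":{"type":"number"}},"required":["moves"]}

```bash
ls; mkdir -p pics; cat > h.py <<'E'
import numpy as np, cv2
from cell import manip
def cam(n):
    p=manip.camera_params(n); K=np.array([[p['fx'],0,p['cx']],[0,p['fy'],p['cy']],[0,0,1.]])
    return K,np.array(p['dist'],float),cv2.Rodrigues(np.array(p['rvec'],float))[0],np.array(p['tvec'],float)
def ray(n,uv):
    K,d,R,t=cam(n); q=cv2.undistortPoints(np.array(uv,float).reshape(-1,1,2),K,d).reshape(-1,2)
    return -R.T@t, np.c_[q,np.ones(len(q))]@R
def onz(n,uv,z):
    c,r=ray(n,uv); return c+r*((z-c[2])/r[:,2])[:,None]
def proj(n,P):
    K,d,R,t=cam(n); return cv2.projectPoints(np.array(P,float).reshape(-1,1,3),cv2.Rodrigues(R)[0],t,K,d)[0].reshape(-1,2)
def cloud(n,dep):
    v,u=np.mgrid[0:480,0:640]; K,d,R,t=cam(n)
    q=cv2.undistortPoints(np.c_[u.ravel(),v.ravel()].astype(float).reshape(-1,1,2),K,d).reshape(-1,2)
    return ((np.c_[q,np.ones(len(q))]*dep.reshape(-1,1)-t)@R).reshape(480,640,3)
E
python3 - <<'E'
from h import *
for n in('top','side'):
    im,d=manip.camera(n); cv2.imwrite(f'pics/{n}0.png',im); np.savez(f'{n}0.npz',im=im,d=d)
    K,_,R,t=cam(n); print(n,K[0,0],(-R.T@t).round(),R[2].round(2))
print(manip.read_state())
E
```

```text
pics
top 619.5053287936241 [ 392.   14. 1080.] [ 0.19 -0.   -0.98]
side 501.2539330184445 [284. 515. 589.] [ 0.37 -0.64 -0.68]
{'clock': 0.1, 'joints': array([-1.19264042e+00,  3.00439473e-01,  1.52152297e+00,  7.57762384e-06,
        1.32066157e+00, -6.66027247e-02]), 'qd': array([-0.00014067, -0.00077143, -0.00098061, -0.00089862, -0.0006418 ,
        0.00106498]), 'effort': array([ 1.59282823e-03, -5.32639575e+01, -3.53286088e+01,  7.09665706e-02,
        2.34897877e-02, -7.62841250e-05]), 'eef_pos': array([ 236.55264801, -496.30021861,  223.92824103]), 'eef_rot': array([3.06787332, 1.56976495, 1.94183375]), 'wrist_force': array([-0.52953311,  0.52146988, -0.39997854]), 'moment': array([ 0.00852789,  0.06431313, -0.00532444]), 'finger_gap': 94.136610043912}
```

View pics/top0.png

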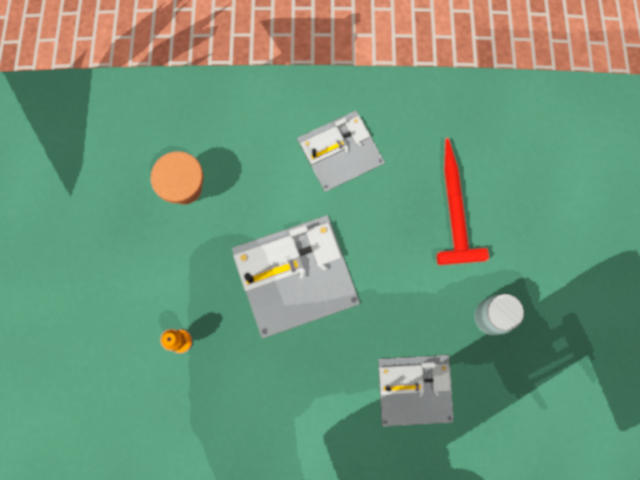

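View pics/side0.png

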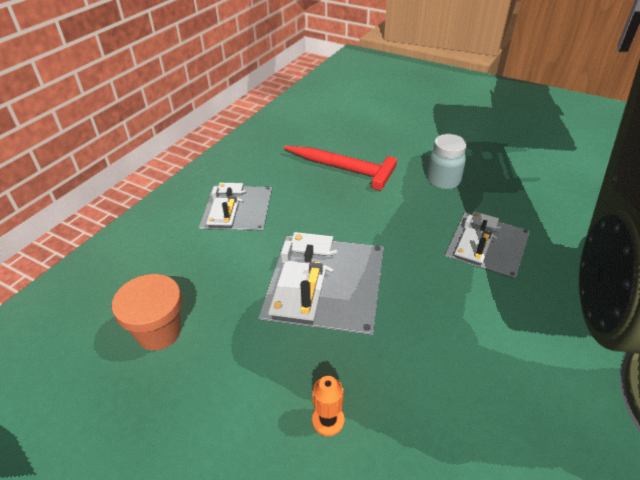

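Look-alikes: three docks, at top-view pixels (295,275) large, (340,150) small and (416,390) small. I choose the largest, at (295,275). The nozzle is the only slim orange object, at (176,340); the terracotta pot at (177,178) is not it.

```bash
cat > m.py <<'E'
from h import *
im=np.load('top0.npz')['im']; d=np.load('top0.npz')['d']
hsv=cv2.cvtColor(im,cv2.COLOR_BGR2HSV)
m=((hsv[...,1]<70)&(hsv[...,2]>50)).astype(np.uint8)
yel=cv2.inRange(hsv,(15,120,120),(35,255,255))
roi=np.zeros_like(m); roi[200:345,215:370]=1
m=((m>0)|(yel>0)).astype(np.uint8)*roi
m=cv2.morphologyEx(m,cv2.MORPH_CLOSE,np.ones((5,5)))
c=max(cv2.findContours(m,0,2)[0],key=cv2.contourArea); h=cv2.convexHull(c)
for e in range(2,12):
    q=cv2.approxPolyDP(h,e,True).reshape(-1,2)
    if len(q)<=4: break
print(q); P=onz('top',q,5)[:,:2]; print(P.round(1)); 
for i in range(len(P)): print(np.linalg.norm(P[i]-P[i-1]))
r=cv2.minAreaRect(onz('top',h.reshape(-1,2),5)[:,:2].astype(np.float32)); print(r)
# nozzle
cl=cloud('top',d); z=cl[...,2]
o=cv2.inRange(hsv,(5,180,120),(20,255,255)); o[:,:140]=0;o[:,215:]=0;o[:310]=0
pts=cl[(o>0)]; print('noz',len(pts),pts[pts[:,2]>84].mean(0) if (pts[:,2]>80).any() else pts[:,2].max(), np.percentile(pts,[5,50,95],axis=0).round(1))
s=np.load('side0.npz'); hs=cv2.cvtColor(s['im'],cv2.COLOR_BGR2HSV); cs=cloud('side',s['d'])
o=cv2.inRange(hs,(5,180,120),(20,255,255)); o[:360]=0;o[:,:290]=0;o[:,370:]=0
for lo,hi in((1,9),(40,70),(80,90)):
    p=cs[(o>0)&(cs[...,2]>lo)&(cs[...,2]<hi)]; print(lo,len(p),p.mean(0) if len(p) else'',(p.min(0)+p.max(0))/2 if len(p) else '')
v,u=np.where(o>0); print('side bbox',u.min(),u.max(),v.min(),v.max())
# top tip
cv2.imwrite('pics/crop1.png',np.vstack([cv2.resize(im[200:350,140:380],None,fx=3,fy=3,interpolation=2)]))
k=(hsv[...,2]<60)&(z>60); k[:200]=0;k[350:]=0;k[:,:215]=0;k[:,370:]=0; print('knob',k.sum(),cl[k].mean(0) if k.any() else '')
E
python3 m.py
```

```text
[[327 215]
 [359 303]
 [261 337]
 [232 247]]
[[657.4  -1.4]
 [500.2 -57.5]
 [440.5 112. ]
 [598.4 166.7]]
178.1910900152444
166.90859874919633
179.72828162786158
167.16356287763188
((548.1365356445312, 55.36133575439453), (170.78700256347656, 184.58590698242188), 19.728111267089844)
noz 518 [431.7506265  251.20355242  93.9393289 ] [[417.  236.4   5.4]
 [430.5 244.9  74.7]
 [445.7 261.8  87.5]]
1 175 [435.41950375 262.36448506   7.12862193] [431.9394671  254.73107005   5.62185388]
40 344 [425.30699116 264.57481057  55.77584109] [429.95121424 259.52664703  55.23545645]
80 134 [430.74978256 254.61500752  84.48103299] [430.19345421 254.33807038  84.35796515]
side bbox 313 342 376 434
knob 32 [534.17726945 127.51405807  74.43374264]
```

View pics/crop1.png

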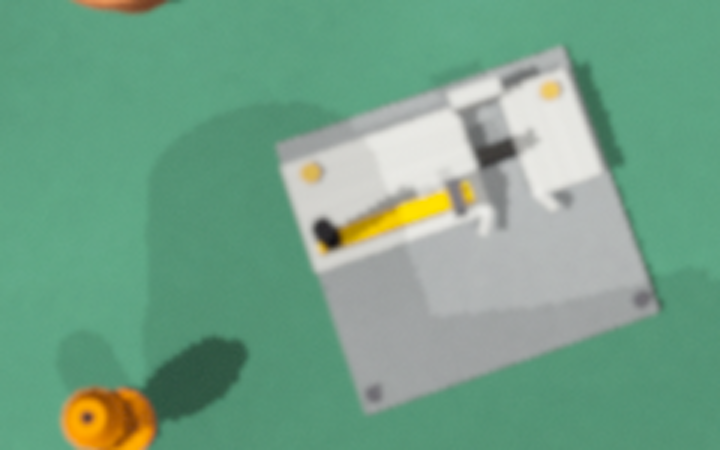

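The crop confirms it: the largest dock has its slot opening toward the lower right, bolt open and knob at crop (327,233). The nozzle tip is at crop (88,417).

```bash
cat >> h.py <<'E'
from scipy.spatial.transform import Rotation as Ro
A=np.radians(19.4); EX=np.array([np.cos(A),np.sin(A)]); EY=np.array([-EX[1],EX[0]]); O=np.array([585.5,36.0])
def d2w(x,y): return O+x*EX+y*EY
def w2d(p): q=np.array(p)[:2]-O; return np.array([q@EX,q@EY])
def st():
    s=manip.read_state(); R=Ro.from_euler('xyz',s['eef_rot']).as_matrix()
    print(s['clock'],'tcp',s['eef_pos'].round(1),'dock',w2d(s['eef_pos']).round(1),'tool x',R[:,0].round(3),'jawang',np.degrees(np.arctan2(R[1,2],R[0,2])).round(2),'F',s['wrist_force'].round(1),'gap',s['finger_gap'].round(1),'j6',s['joints'][5].round(2))
E
python3 - <<'E'
from h import *
st()
im=np.load('top0.npz')['im']; s=np.load('side0.npz')['im']
for n,i,(r0,r1,c0,c1) in(('top',im,(325,350,155,185)),('side',s,(370,395,310,345))):
    g=cv2.cvtColor(i,cv2.COLOR_BGR2HSV)[r0:r1,c0:c1]; m=(g[...,2]<90)|(g[...,1]<100)
    if n=='side': m[:6]=m[:6]
    h=cv2.connectedComponentsWithStats(m.astype(np.uint8)); print(n,h[2].tolist(),h[3].round(1).tolist())
print('top tip',onz('top',[[169.3,339]],85),'side tip',onz('side',[[327.5,383]],85))
for n,i in(('top',im),('side',s)): print(n,'proj landing,knob top,home',proj(n,[[*d2w(-88,0),5],[*d2w(-18.5,105),75],[*d2w(0,0),17]]).round(1).tolist())
E
```

```text
Traceback (most recent call last):
  File "h.py", line 23, in st
    print(s['clock'],'tcp',s['eef_pos'].round(1),'dock',w2d(s['eef_pos']).round(1),'tool x',R[:,0].round(3),'jawang',np.degrees(np.arctan2(R[1,2],R[0,2])).round(2),'F',s['wrist_force'].round(1),'gap',s['finger_gap'].round(1),'j6',s['joints'][5].round(2))
                                                                                                                                                                                                        ^^^^^^^^^^^^^^^^^^^^^
AttributeError: 'float' object has no attribute 'round'
```

```bash
sed -i "s/s\['finger_gap'\].round(1)/round(s['finger_gap'],1)/" h.py
python3 - <<'E'
from h import *
st()
im=np.load('top0.npz')['im']; s=np.load('side0.npz')['im']
for n,i,(r0,r1,c0,c1) in(('top',im,(330,348,160,178)),('side',s,(374,392,314,342))):
    g=cv2.cvtColor(i,cv2.COLOR_BGR2HSV)[r0:r1,c0:c1]; m=(g[...,2]<110)
    h=cv2.connectedComponentsWithStats(m.astype(np.uint8)); print(n,h[2].tolist(),(h[3]+[c0,r0]).round(1).tolist())
print('top tip',onz('top',[[169.3,339]],85),'side tip',onz('side',[[327.5,383]],85))
for n,i in(('top',im),('side',s)): print(n,'proj landing,knob top,home',proj(n,[[*d2w(-88,0),5],[*d2w(-18.5,105),75],[*d2w(0,0),17]]).round(1).tolist())
E
```

```text
0.1 tcp [ 236.6 -496.3  223.9] dock [-505.9 -386.2] tool x [-0.     0.001 -1.   ] jawang -64.52 F [-0.5  0.5 -0.4] gap 94.1 j6 -0.07
top [[0, 0, 18, 18, 323], [9, 9, 1, 1, 1]] [[168.5, 338.5], [169.0, 339.0]]
side [[0, 0, 28, 18, 378], [0, 0, 26, 10, 101], [11, 7, 6, 5, 24], [25, 7, 1, 1, 1]] [[328.3, 384.1], [324.2, 376.4], [327.7, 383.1], [339.0, 381.0]]
top tip [[431.95926975 252.71345603  85.        ]] side tip [[432.43053101 251.60951661  85.        ]]
top proj landing,knob top,home [[322.1, 301.6], [248.0, 278.1], [305.6, 253.3]]
side proj landing,knob top,home [[364.0, 270.8], [306.9, 284.6], [309.7, 258.9]]
```

Request:
jog_arm(moves=[[[12, 46.5, 0, 0, 0, 5.2], [12, 46.5, 0, 0, 0, 5.2], [12, 46.5, 0, 0, 0, 5.2], [12, 46.5, 0, 0, 0, 5.2], [12, 46.5, 0, 0, 0, 5.2]]], gripper=1)

```text
clock: 0.6
eef_pos: [295.1, -258.9, 220.5]
eef_rot: [3.032, 1.565, 2.369]
wrist_force: [1.6, 0.2, -0.4]
finger_gap: 93.8
```

Request:
jog_arm(moves=[[[12, 46.5, 0, 0, 0, 5.2], [12, 46.5, 0, 0, 0, 5.2], [12, 46.5, 0, 0, 0, 5.2], [12, 46.5, 0, 0, 0, 5.2], [12, 46.5, 0, 0, 0, 5.2]]])

```text
clock: 1.1
eef_pos: [354.2, -16.8, 220.5]
eef_rot: [2.961, 1.567, 2.768]
wrist_force: [1.1, -0.5, 0.9]
finger_gap: 94.2
```

Request:
jog_arm(moves=[[[12, 46.5, 0, 0, 0, 5.2], [12, 46.5, 0, 0, 0, 5.2], [12, 46.5, 0, 0, 0, 5.2], [12, 46.5, 0, 0, 0, 5.2], [12, 46.5, 0, 0, 0, 5.2]]])

```text
clock: 1.6
eef_pos: [413.3, 226.4, 220.6]
eef_rot: [2.9, 1.568, -3.101]
wrist_force: [0.9, -1.6, 0.1]
finger_gap: 93.9
```

```bash
python3 -c "
from h import *
st()"
```

```text
1.6 tcp [413.3 226.4 220.6] dock [-99.2 236.8] tool x [-0.003 -0.    -1.   ] jawang 16.15 F [ 0.9 -1.6  0.1] gap 93.9 j6 0.14
```

Request:
jog_arm(moves=[[[19, 26, 0, 0, 0, 3.2], [0, 0, 0, 0, 0, 0], [0, 0, -45, 0, 0, 0], [0, 0, -45, 0, 0, 0], [0, 0, 0, 0, 0, 0]]])

```text
clock: 2.1
eef_pos: [431.6, 258.0, 127.1]
eef_rot: [2.905, 1.567, -3.03]
wrist_force: [0.1, 0.3, -0.2]
finger_gap: 94.1
```

```bash
python3 -c "
from h import *
st()
a,_=manip.camera('top'); b,_=manip.camera('side'); cv2.imwrite('pics/c2.png',np.hstack([cv2.resize(a[250:450,80:280],None,fx=2,fy=2),cv2.resize(b[250:450,230:430],None,fx=2,fy=2)]))"
```

```text
2.1 tcp [431.6 258.  127.1] dock [-71.4 260.5] tool x [-0.004 -0.    -1.   ] jawang 19.96 F [ 0.1  0.3 -0.2] gap 94.1 j6 0.12
```

View pics/c2.png

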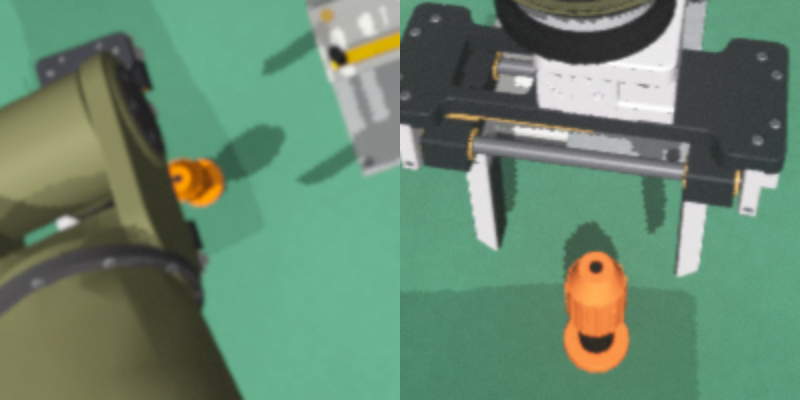

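The side view (right half) shows the open fingers astride the nozzle, whose tip is at (595,267). The arm is clear of everything else.

Request:
jog_arm(moves=[[[0.5, -6, 0, 0, 0, -0.5], [0, 0, -35, 0, 0, 0], [0, 0, -33, 0, 0, 0], [0, 0, 0, 0, 0, 0]]])

```text
clock: 2.6
eef_pos: [438.8, 252.9, 72.5]
eef_rot: [0.175, 1.552, 0.511]
wrist_force: [0.0, 0.9, 0.4]
finger_gap: 94.3
```

Request:
jog_arm(moves=[[[0, 0, 0, 0, 0, 0], [0, 0, 0, 0, 0, 0], [0, 0, 0, 0, 0, 0], [0, 0, 0, 0, 0, 0], [0, 0, 0, 0, 0, 0]]], gripper=-1, squeeze=25)

```text
clock: 3.1
eef_pos: [442.1, 253.8, 80.8]
eef_rot: [0.153, 1.541, 0.488]
wrist_force: [0.2, 0.3, -0.3]
finger_gap: 57.3
```

Request:
jog_arm(moves=[[[0, 0, 0, 0, 0, 0], [0, 0, 0, 0, 0, 0], [0, 0, 0, 0, 0, 0]]])

```text
clock: 3.4
eef_pos: [442.1, 253.8, 81.3]
eef_rot: [0.154, 1.541, 0.489]
wrist_force: [-1.4, -0.2, -0.5]
finger_gap: 34.9
```

```bash
python3 -c "
from h import *
st()"
```

```text
3.4 tcp [442.1 253.8  81.3] dock [-62.9 253.1] tool x [ 0.026  0.014 -1.   ] jawang 19.19 F [-1.4 -0.2 -0.5] gap 34.9 j6 0.11
```

```bash
python3 -c "
from h import *
st(); s=manip.read_state(); print(s['joints'].round(3),s['effort'].round(1),s['moment'])
b,_=manip.camera('side'); cv2.imwrite('pics/c3.png',cv2.resize(b[200:480,180:480],None,fx=2,fy=2))"
```

```text
3.4 tcp [442.1 253.8  81.3] dock [-62.9 253.1] tool x [ 0.026  0.014 -1.   ] jawang 19.19 F [-1.4 -0.2 -0.5] gap 34.9 j6 0.11
[4.490e-01 3.690e-01 1.795e+00 1.000e-03 9.480e-01 1.130e-01] [ -0.1 -51.2 -29.5   0.   -0.3   0. ] [-0.11092006 -0.005005   -0.00844798]
```

View pics/c3.png

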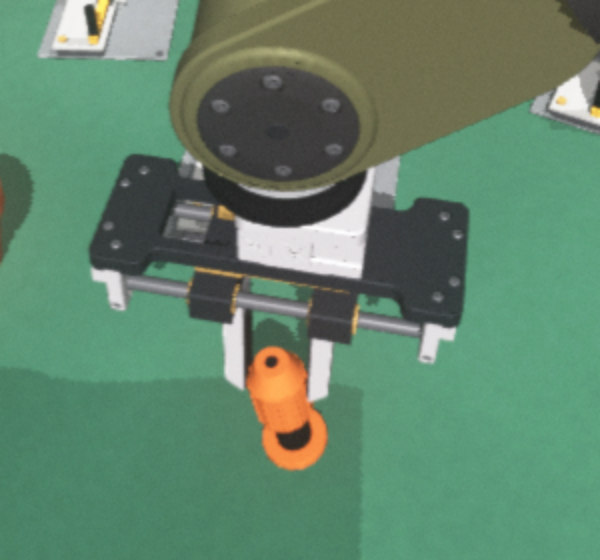

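The grasp is off. The arm lagged in the fast descent, so the fingers closed 10 mm off in x and tilted the nozzle: its tip is at (271,361), and the flange is still in place at (295,437). I'll move back slowly to bring it upright, then release.

Request:
jog_arm(moves=[[[-2, -0.3, 0, -0.2, 0.4, 0], [-2, -0.3, 0, -0.2, 0.4, 0], [-2, -0.3, 0, -0.2, 0.4, 0], [-2, -0.3, 0, -0.2, 0.3, 0], [-2, -0.3, 0, 0, 0, 0]]], squeeze=6)

```text
clock: 3.95
eef_pos: [432.3, 252.5, 81.7]
eef_rot: [-2.314, 1.57, -1.979]
wrist_force: [0.6, 0.4, 0.7]
finger_gap: 33.8
```

```bash
python3 -c "
from h import *
st()
b,_=manip.camera('side'); cv2.imwrite('pics/c4.png',cv2.resize(b[250:480,200:430],None,fx=2,fy=2))"
```

```text
3.95 tcp [432.3 252.5  81.7] dock [-72.6 255.1] tool x [-0.    -0.001 -1.   ] jawang 19.19 F [0.6 0.4 0.7] gap 33.8 j6 0.12
```

View pics/c4.png

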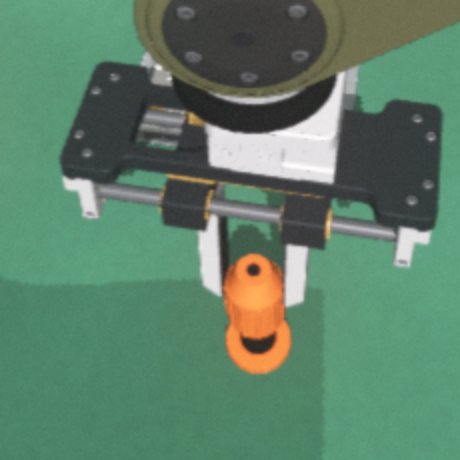

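It is upright again, with the tip at (253,268) and the flange at (258,343). I'll open, lower slowly and regrip.

Request:
jog_arm(moves=[[[0, 0, 0, 0, 0, 0], [0, 0, 0, 0, 0, 0], [0, 0, 0, 0, 0, 0]]], gripper=0.15)

```text
clock: 4.3
eef_pos: [431.2, 252.3, 81.2]
eef_rot: [-2.935, 1.568, -2.599]
wrist_force: [0.3, 0.3, 0.4]
finger_gap: 52.7
```

Request:
jog_arm(moves=[[[0, 0, -5, 0, 0, 0], [0, 0, -5, 0, 0, 0], [0, 0, -5, 0, 0, 0], [0, 0, -5, 0, 0, 0], [0, 0, 0, 0, 0, 0]]])

```text
clock: 4.8
eef_pos: [430.7, 252.0, 58.7]
eef_rot: [-2.983, 1.567, -2.648]
wrist_force: [0.3, 0.5, 0.7]
finger_gap: 53.9
```

```bash
python3 -c "
from h import *
st()"
```

```text
4.8 tcp [430.7 252.   58.7] dock [-74.2 255.1] tool x [-0.003 -0.002 -1.   ] jawang 19.19 F [0.3 0.5 0.7] gap 53.9 j6 0.12
```

Request:
jog_arm(moves=[[[1.3, 0, 0, 0.1, -0.2, 0], [0, 0, 0, 0, 0, 0]]])

```text
clock: 5.0
eef_pos: [432.2, 252.0, 58.6]
eef_rot: [-0.428, 1.571, -0.093]
wrist_force: [0.0, 1.3, -0.2]
finger_gap: 54.2
```

Request:
jog_arm(moves=[[[0, 0, 0, 0, 0, 0], [0, 0, 0, 0, 0, 0], [0, 0, 0, 0, 0, 0], [0, 0, 0, 0, 0, 0]]], gripper=-1, squeeze=25)

```text
clock: 5.4
eef_pos: [432.3, 252.1, 59.0]
eef_rot: [-0.019, 1.57, 0.316]
wrist_force: [0.1, 0.4, -1.1]
finger_gap: 33.4
```

```bash
python3 -c "
from h import *
st()"
```

```text
5.4 tcp [432.3 252.1  59. ] dock [-72.8 254.7] tool x [ 0.001  0.    -1.   ] jawang 19.19 F [ 0.1  0.4 -1.1] gap 33.4 j6 0.12
```

Request:
jog_arm(moves=[[[0, 0, 8, 0, 0, 0], [0, 0, 12, 0, 0, 0], [0, 0, 12, 0, 0, 0], [0, 0, 8, 0, 0, 0], [0, 0, 0, 0, 0, 0]]])

```text
clock: 5.9
eef_pos: [432.4, 252.2, 103.4]
eef_rot: [0.072, 1.569, 0.408]
wrist_force: [-0.1, 0.6, -1.1]
finger_gap: 33.6
```

Request:
jog_arm(moves=[[[6, -20, 0, 0, 0, 0], [8, -28, 0, 0, 0, 0], [8, -28, 0, 0, 0, 0], [8, -28, 0, 0, 0, 0], [8, -28, 0, 0, 0, 0]]])

```text
clock: 6.4
eef_pos: [470.4, 118.4, 104.1]
eef_rot: [0.151, 1.567, 0.491]
wrist_force: [0.9, 0.4, -0.8]
finger_gap: 33.5
```

Request:
jog_arm(moves=[[[8, -28, 0, 0, 0, 0], [8, -28, 0, 0, 0, 0], [8, -28, 0, 0, 0, 0], [5, -18, 0, 0, 0, 0], [0, 0, 0, 0, 0, 0]]])

```text
clock: 6.9
eef_pos: [500.3, 9.2, 103.9]
eef_rot: [0.081, 1.567, 0.418]
wrist_force: [0.5, -0.4, -1.9]
finger_gap: 33.5
```

```bash
python3 -c "
from h import *
st(); print(d2w(-88,0)-manip.read_state()['eef_pos'][:2])"
```

```text
6.9 tcp [500.3   9.2 103.9] dock [-89.2   3. ] tool x [ 0.003  0.001 -1.   ] jawang 19.32 F [ 0.5 -0.4 -1.9] gap 33.5 j6 -0.39
[ 2.19004686 -2.46199043]
```

Request:
jog_arm(moves=[[[2, -2.5, -8, 0, -0.1, 0], [0, 0, -10, 0, 0, 0], [0, 0, -10, 0, 0, 0], [0, 0, -6, 0, 0, 0], [0, 0, 0, 0, 0, 0]]])

```text
clock: 7.4
eef_pos: [501.1, 9.1, 65.8]
eef_rot: [0.261, 1.568, 0.6]
wrist_force: [-0.2, 0.3, -0.4]
finger_gap: 34.0
```

```bash
python3 -c "
from h import *
st()
b,_=manip.camera('side'); a,_=manip.camera('top'); cv2.imwrite('pics/c5.png',np.hstack([cv2.resize(b[170:350,230:420],None,fx=2.1,fy=3),cv2.resize(a[190:350,220:380],None,fx=2.5,fy=3.375)]))"
```

```text
7.4 tcp [501.1   9.1  65.8] dock [-88.6   2.7] tool x [ 0.003  0.002 -1.   ] jawang 19.44 F [-0.2  0.3 -0.4] gap 34.0 j6 -0.4
```

View pics/c5.png

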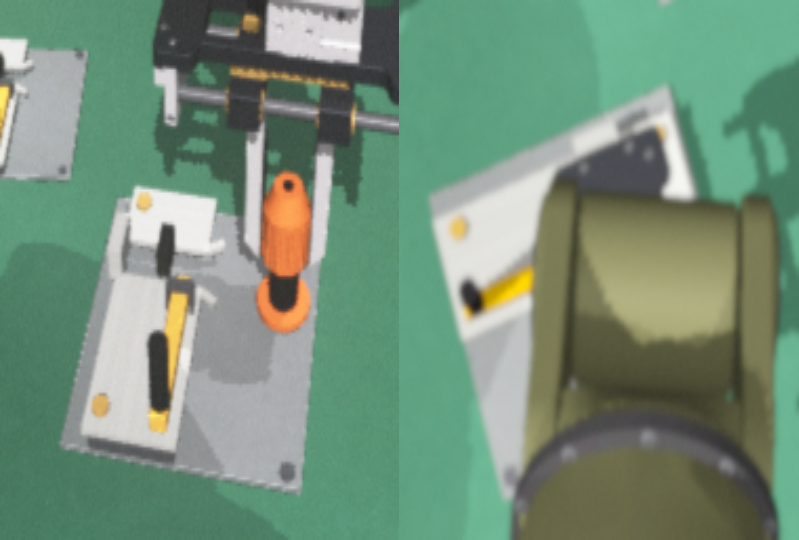

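The side view shows the flange at crop (284,302) in front of the flare, whose horn tips are at (220,246) and (210,298). I'll measure the lateral offset within this one view.

```bash
python3 -c "
from h import *
def c(u,v): return [230+u/2.1,170+v/3]
for nm,p,z in(('hornR',c(220,246),19),('hornL',c(211,299),19),('flange',c(284,302),13),('knobtop',c(158,335),75),('plateNR',c(217,232),19),('plateFR',c(136,189),19),('shoe',c(166,228),36.5)): print(nm,w2d(onz('side',[p],z)[0]).round(1))
im=np.load('top0.npz')['im']
def t(u,v): return [140+u/3,200+v/3]
for nm,p,z in(('horn R',t(557,205),19),('hornL',t(485,230),19),('shoe',t(500,152),36.5),('plNL',t(318,268),19),('plNR',t(606,175),19),('plFL',t(281,165),19),('plFR',t(570,70),19)): print(nm,w2d(onz('top',[p],z)[0]).round(1))
"
```

```text
hornR [-37.3 -20.3]
hornL [-37.   19.6]
flange [-90.3   7. ]
knobtop [-15.2 100.1]
plateNR [-33.3 -30.6]
plateFR [ 36.5 -54.1]
shoe [ 2.4 -9.3]
horn R [-36.8 -24.2]
hornL [-37.   19.8]
shoe [ 0.3 -2.5]
plNL [-26.4 117.7]
plNR [-29.5 -56.9]
plFL [ 37.9 119.6]
plFR [ 36.3 -57.8]
```

```bash
python3 -c "
from h import *
p=manip.read_state()['eef_pos']; z0=p[2]-59
pr=proj('side',[[p[0],p[1],z0+h] for h in(3,6,22,85)]); print('pred',(((pr-[230,170])*[2.1,3])).round(0).tolist())
print('tip',w2d(onz('side',[[230+288/2.1,170+185/3]],z0+85)[0]))
a,d=manip.camera('side'); hs=cv2.cvtColor(a,cv2.COLOR_BGR2HSV); m=cv2.inRange(hs,(5,150,90),(20,255,255)); m[:,:340]=0; m[:,390:]=0; m[:255]=0;m[300:]=0
v,u=np.where(m>0); f=v>262; print('flange bbox crop',(u[f].min()-230)*2.1,(u[f].max()-230)*2.1,(v.max()-170)*3)
th=np.linspace(0,6.28,60); q=np.vstack([np.c_[p[0]+20*np.cos(th),p[1]+20*np.sin(th),0*th+z0+h] for h in(0,6)]); q=proj('side',q); print('pred bbox crop',((q.min(0)-[230,170])*[2.1,3]).round(),((q.max(0)-[230,170])*[2.1,3]).round())
"
```

```text
pred [[282.0, 298.0], [282.0, 294.0], [283.0, 273.0], [287.0, 183.0]]
tip [-88.89274563   3.72280572]
flange bbox crop 256.2 306.6 327
pred bbox crop [255. 267.] [309. 330.]
```

TCP and image agree for the nozzle (y about +3), and the slot centre is at y about -0.5. I'll correct that and approach the flare.

Request:
jog_arm(moves=[[[1.1, -3.2, 0, 0, -0.2, 0], [0, 0, 0, 0, 0, 0], [6, 2.1, 0, 0, 0, 0], [6, 2.1, 0, 0, 0, 0], [6, 2.1, 0, 0, 0, 0]]])

```text
clock: 8.05
eef_pos: [522.8, 11.9, 68.5]
eef_rot: [-0.198, 1.56, 0.14]
wrist_force: [-0.4, 0.3, -1.0]
finger_gap: 33.6
```

```bash
python3 -c "
from h import *
st()"
```

```text
8.05 tcp [522.8  11.9  68.5] dock [-67.1  -1.9] tool x [ 0.011  0.002 -1.   ] jawang 19.39 F [-0.4  0.3 -1. ] gap 33.6 j6 -0.39
```

Request:
jog_arm(moves=[[[-0.4, 1.2, -2.5, -0.1, 0.6, 0], [0, 0, 0, 0, 0, 0], [2.8, 1, 0, 0, 0, 0], [2.8, 1, 0, 0, 0, 0], [0, 0, 0, 0, 0, 0]]])

```text
clock: 8.55
eef_pos: [529.1, 15.8, 65.4]
eef_rot: [-3.039, 1.57, -2.7]
wrist_force: [0.9, 0.9, -1.8]
finger_gap: 33.5
```

```bash
python3 -c "
from h import *
st()"
```

```text
8.55 tcp [529.1  15.8  65.4] dock [-59.9  -0.3] tool x [-0.001 -0.    -1.   ] jawang 19.42 F [ 0.9  0.9 -1.8] gap 33.5 j6 -0.38
```

Request:
jog_arm(moves=[[[2.8, 1, 0, 0, 0, 0], [2.8, 1, 0, 0, 0, 0], [2.8, 1, 0, 0, 0, 0], [0, 0, 0, 0, 0, 0]]])

```text
clock: 8.95
eef_pos: [538.3, 19.0, 65.6]
eef_rot: [-2.856, 1.57, -2.517]
wrist_force: [-0.2, 0.4, -3.2]
finger_gap: 33.8
```

```bash
python3 -c "
from h import *
st()"
```

```text
8.95 tcp [538.3  19.   65.6] dock [-50.2  -0.3] tool x [-0. -0. -1.] jawang 19.42 F [-0.2  0.4 -3.2] gap 33.8 j6 -0.37
```

Request:
jog_arm(moves=[[[0, 0, -0.3, 0, 0, 0], [2.5, 0.9, 0, 0, 0, 0], [2.5, 0.9, 0, 0, 0, 0], [2.5, 0.9, 0, 0, 0, 0], [0, 0, 0, 0, 0, 0]]])

```text
clock: 9.45
eef_pos: [546.4, 21.9, 65.2]
eef_rot: [-2.897, 1.57, -2.558]
wrist_force: [-0.4, -0.6, -2.0]
finger_gap: 33.3
```

```bash
python3 -c "
from h import *
st()"
```

```text
9.45 tcp [546.4  21.9  65.2] dock [-41.5  -0.3] tool x [-0. -0. -1.] jawang 19.41 F [-0.4 -0.6 -2. ] gap 33.3 j6 -0.37
```

Request:
jog_arm(moves=[[[2.5, 0.9, 0, 0, 0, 0], [2.5, 0.9, 0, 0, 0, 0], [2.5, 0.9, 0, 0, 0, 0], [0, 0, 0, 0, 0, 0]]])

```text
clock: 9.85
eef_pos: [554.6, 24.9, 65.2]
eef_rot: [-2.914, 1.57, -2.575]
wrist_force: [0.5, -0.5, -1.5]
finger_gap: 33.5
```

Request:
jog_arm(moves=[[[2.5, 0.9, 0, 0, 0, 0], [2.5, 0.9, 0, 0, 0, 0], [2.5, 0.9, 0, 0, 0, 0], [0, 0, 0, 0, 0, 0]]])

```text
clock: 10.25
eef_pos: [562.8, 27.9, 65.2]
eef_rot: [-2.896, 1.57, -2.557]
wrist_force: [0.1, 0.5, -1.8]
finger_gap: 33.7
```

```bash
python3 -c "
from h import *
st()"
```

```text
10.25 tcp [562.8  27.9  65.2] dock [-24.1  -0.1] tool x [-0.001 -0.    -1.   ] jawang 19.42 F [ 0.1  0.5 -1.8] gap 33.7 j6 -0.35
```

Request:
jog_arm(moves=[[[1.4, 0.5, 0, 0, 0, 0], [1.4, 0.5, 0, 0, 0, 0], [1.4, 0.5, 0, 0, 0, 0], [1.4, 0.5, 0, 0, 0, 0]]])

```text
clock: 10.65
eef_pos: [568.7, 30.0, 65.1]
eef_rot: [-3.044, 1.57, -2.705]
wrist_force: [-0.4, 0.9, -1.3]
finger_gap: 33.4
```

Request:
jog_arm(moves=[[[1.4, 0.5, 0, 0, 0, 0], [1.4, 0.5, 0, 0, 0, 0], [1.4, 0.5, 0, 0, 0, 0], [1.4, 0.5, 0, 0, 0, 0]]])

```text
clock: 11.05
eef_pos: [573.6, 31.8, 64.9]
eef_rot: [3.054, 1.566, -2.89]
wrist_force: [-6.1, -2.5, 2.7]
finger_gap: 33.7
```

```bash
python3 -c "
from h import *
st()"
```

```text
11.05 tcp [573.6  31.8  64.9] dock [-12.7  -0. ] tool x [-0.004 -0.001 -1.   ] jawang 19.42 F [-6.1 -2.5  2.7] gap 33.7 j6 -0.35
```

Request:
jog_arm(moves=[[[1, 0.4, 0, 0, -0.1, 0], [1, 0.4, 0, 0, 0, 0], [1, 0.4, 0, 0, 0, 0]]])

```text
clock: 11.35
eef_pos: [574.4, 32.1, 64.5]
eef_rot: [3.089, 1.561, -2.855]
wrist_force: [-6.7, -3.1, 2.5]
finger_gap: 33.8
```

Request:
jog_arm(moves=[[[1, 0.4, 0, 0, -0.1, 0], [1, 0.4, 0, 0, 0, 0], [1, 0.4, 0, 0, 0, 0]]])

```text
clock: 11.65
eef_pos: [575.1, 32.3, 64.2]
eef_rot: [3.099, 1.555, -2.845]
wrist_force: [-8.5, -3.5, 5.1]
finger_gap: 33.7
```

```bash
python3 -c "
from h import *
st()"
```

```text
11.65 tcp [575.1  32.3  64.2] dock [-11.1  -0. ] tool x [-0.016 -0.005 -1.   ] jawang 19.44 F [-8.5 -3.5  5.1] gap 33.7 j6 -0.34
```

Request:
jog_arm(moves=[[[1.0, 0.35, 0.6, 0.3, -0.9, 0], [1.4, 0.5, 0.5, 0.1, -0.4, 0], [1.4, 0.5, 0.4, 0.1, -0.3, 0]]])

```text
clock: 11.95
eef_pos: [575.7, 32.6, 64.1]
eef_rot: [0.271, 1.567, 0.61]
wrist_force: [-6.5, -2.8, 0.7]
finger_gap: 33.7
```

```bash
python3 -c "
from h import *
st()"
```

```text
11.95 tcp [575.7  32.6  64.1] dock [-10.4   0. ] tool x [ 0.003  0.002 -1.   ] jawang 19.45 F [-6.5 -2.8  0.7] gap 33.7 j6 -0.35
```

Request:
jog_arm(moves=[[[1.7, 0.6, 0.4, 0, -0.2, 0], [1.7, 0.6, 0.4, 0, -0.2, 0], [1.7, 0.6, 0.4, 0, -0.2, 0]]])

```text
clock: 12.25
eef_pos: [577.8, 33.4, 64.1]
eef_rot: [-0.241, 1.566, 0.099]
wrist_force: [-6.5, -2.6, 0.7]
finger_gap: 33.9
```

```bash
python3 -c "
from h import *
st()"
```

```text
12.25 tcp [577.8  33.4  64.1] dock [-8.1  0. ] tool x [ 0.005  0.    -1.   ] jawang 19.45 F [-6.5 -2.6  0.7] gap 33.9 j6 -0.35
```

Request:
jog_arm(moves=[[[1.7, 0.6, 0.6, 0, 0.1, 0], [1.7, 0.6, 0.5, 0, 0, 0], [1.7, 0.6, 0.5, 0, -0.1, 0]]])

```text
clock: 12.55
eef_pos: [579.8, 34.0, 64.2]
eef_rot: [3.102, 1.565, -2.841]
wrist_force: [-7.5, -4.0, 0.5]
finger_gap: 33.6
```

Request:
jog_arm(moves=[[[1.7, 0.6, 0.5, 0, -0.1, 0], [1.7, 0.6, 0.5, 0, -0.1, 0], [1.7, 0.6, 0.5, 0, -0.1, 0]]])

```text
clock: 12.85
eef_pos: [581.9, 34.8, 64.3]
eef_rot: [-3.124, 1.56, -2.785]
wrist_force: [-6.7, -3.0, 0.4]
finger_gap: 33.9
```

```bash
python3 -c "
from h import *
st()"
```

```text
12.85 tcp [581.9  34.8  64.3] dock [-3.7  0. ] tool x [-0.01  -0.004 -1.   ] jawang 19.45 F [-6.7 -3.   0.4] gap 33.9 j6 -0.34
```

Request:
jog_arm(moves=[[[1.7, 0.6, 0.5, 0.1, -0.5, 0], [1.7, 0.6, 0.5, 0.1, -0.3, 0], [1.7, 0.6, 0.5, 0, -0.2, 0]]])

```text
clock: 13.15
eef_pos: [584.0, 35.6, 64.2]
eef_rot: [-2.66, 1.568, -2.32]
wrist_force: [-7.1, -3.0, 0.4]
finger_gap: 33.2
```

Request:
jog_arm(moves=[[[1.7, 0.6, 0.5, 0, -0.1, 0], [1.7, 0.6, 0.5, 0, -0.1, 0], [1.7, 0.6, 0.5, 0, -0.1, 0]]])

```text
clock: 13.45
eef_pos: [586.0, 36.3, 64.2]
eef_rot: [-2.919, 1.563, -2.579]
wrist_force: [-6.3, -3.0, 0.1]
finger_gap: 33.5
```

```bash
python3 -c "
from h import *
st()"
```

```text
13.45 tcp [586.   36.3  64.2] dock [0.6 0.1] tool x [-0.006 -0.004 -1.   ] jawang 19.46 F [-6.3 -3.   0.1] gap 33.5 j6 -0.34
```

Request:
jog_arm(moves=[[[1.6, 0.6, 0.5, 0.1, -0.3, 0], [1.6, 0.6, 0.5, 0, -0.2, 0], [1.6, 0.6, 0.5, 0, -0.2, 0]]])

```text
clock: 13.75
eef_pos: [587.9, 37.0, 64.2]
eef_rot: [-2.603, 1.565, -2.264]
wrist_force: [-6.5, -2.8, 0.3]
finger_gap: 33.9
```

Request:
jog_arm(moves=[[[1.6, 0.6, 0.5, 0, -0.2, 0], [1.6, 0.6, 0.5, 0, -0.2, 0], [1.6, 0.6, 0.5, 0, -0.2, 0]]])

```text
clock: 14.05
eef_pos: [589.6, 37.7, 64.2]
eef_rot: [-2.321, 1.564, -1.982]
wrist_force: [-9.2, -4.1, 2.6]
finger_gap: 33.5
```

```bash
python3 -c "
from h import *
st()"
```

```text
14.05 tcp [589.6  37.7  64.2] dock [4.4 0.3] tool x [-0.003 -0.006 -1.   ] jawang 19.45 F [-9.2 -4.1  2.6] gap 33.5 j6 -0.33
```

Force is rising (10 N). Continuing with single short pushes.

Request:
jog_arm(moves=[[[1.7, 0.6, 0.3, 0.2, -0.3, 0], [1.7, 0.6, 0.3, 0, -0.2, 0]]])

```text
clock: 14.25
eef_pos: [589.8, 37.7, 64.1]
eef_rot: [-2.558, 1.565, -2.218]
wrist_force: [-13.8, -5.4, 8.2]
finger_gap: 33.7
```

Request:
jog_arm(moves=[[[1.7, 0.6, 0.3, 0, -0.2, 0], [1.7, 0.6, 0.3, 0, -0.2, 0]]])

```text
clock: 14.45
eef_pos: [589.9, 37.7, 64.2]
eef_rot: [-2.674, 1.561, -2.334]
wrist_force: [-12.8, -4.2, 7.2]
finger_gap: 33.5
```

```bash
python3 -c "
from h import *
st()"
```

```text
14.45 tcp [589.9  37.7  64.2] dock [4.7 0.2] tool x [-0.007 -0.007 -1.   ] jawang 19.46 F [-12.8  -4.2   7.2] gap 33.5 j6 -0.33
```

Bottomed: no more motion, and force jumped from 7 to 14 N at dock x≈+4.7. That matches the plate shift seen at the horns. I'll relax, then release.

Request:
jog_arm(moves=[[[0.3, 0.1, 0, 0.3, -0.3, 0], [0, 0, 0, 0, 0, 0]]])

```text
clock: 14.65
eef_pos: [589.3, 37.4, 64.1]
eef_rot: [-2.958, 1.566, -2.618]
wrist_force: [-0.4, 0.1, -1.6]
finger_gap: 33.8
```

Request:
jog_arm(moves=[[[0, 0, 0, 0, 0, 0], [0, 0, 0, 0, 0, 0], [0, 0, 0, 0, 0, 0], [0, 0, 0, 0, 0, 0]]], gripper=0.2)

```text
clock: 15.05
eef_pos: [590.2, 37.7, 64.6]
eef_rot: [-2.669, 1.568, -2.33]
wrist_force: [-0.0, 0.3, 0.5]
finger_gap: 56.1
```

Request:
jog_arm(moves=[[[0, 0, 8, 0, 0, 0], [0, 0, 12, 0, 0, 0], [0, 0, 15, 0, 0, 0], [0, 0, 20, 0, 0, 0], [0, 0, 20, 0, 0, 0]]])

```text
clock: 15.55
eef_pos: [589.4, 37.8, 143.4]
eef_rot: [-3.004, 1.565, -2.665]
wrist_force: [-0.3, 0.2, 0.8]
finger_gap: 56.3
```

```bash
python3 -c "
from h import *
st()
b,_=manip.camera('side'); cv2.imwrite('pics/c6.png',cv2.resize(b[180:350,230:430],None,fx=3,fy=3))"
```

```text
15.55 tcp [589.4  37.8 143.4] dock [4.2 0.4] tool x [-0.005 -0.002 -1.   ] jawang 19.47 F [-0.3  0.2  0.8] gap 56.3 j6 -0.34
```

View pics/c6.png

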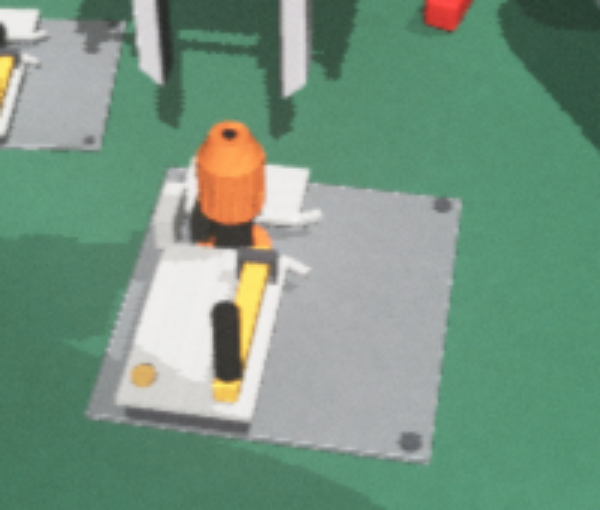

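The nozzle stands upright and released in the slot, tip at (230,133), with the neck behind the bolt line. The knob is at (225,340). Next I go beside the knob on its +y side with the fingers shut.

Request:
jog_arm(moves=[[[-12.4, 23.5, 0, 0, 0, 0], [-12.4, 23.5, 0, 0, 0, 0], [-12.4, 23.5, 0, 0, 0, 0], [-12.4, 23.5, 0, 0, 0, 0], [-12.4, 23.5, 0, 0, 0, 0]]], gripper=-1, squeeze=20)

```text
clock: 16.1
eef_pos: [528.5, 156.5, 152.0]
eef_rot: [-0.562, 1.563, -0.226]
wrist_force: [0.3, -0.4, 0.0]
finger_gap: 19.9
```

Request:
jog_arm(moves=[[[0, 0, 0, 0, 0, 0], [0, 0, 0, 0, 0, 0], [0, 0, 0, 0, 0, 0]]])

```text
clock: 16.4
eef_pos: [527.9, 158.3, 153.3]
eef_rot: [-0.475, 1.561, -0.137]
wrist_force: [0.6, 0.5, 0.5]
finger_gap: 0.4
```

```bash
python3 -c "
from h import *
st(); print(d2w(-15,132)-manip.read_state()['eef_pos'][:2])
b,d=manip.camera('side'); hs=cv2.cvtColor(b,cv2.COLOR_BGR2HSV); m=hs[...,2]<70; m[:270]=0;m[312:]=0;m[:,:296]=0;m[:,316:]=0
v,u=np.where(m); k=v<v.min()+4; print('knob top px',u[k].mean(),v.min(),w2d(onz('side',[[u[k].mean(),v.min()+3]],75)[0]))
v0=v.max(); k=v>v0-4; print(w2d(onz('side',[[u[k].mean(),v0-1]],32)[0]))"
```

```text
16.4 tcp [527.9 158.3 153.3] dock [-13.7 134.5] tool x [ 0.01  -0.001 -1.   ] jawang 19.39 F [0.6 0.5 0.5] gap 0.4 j6 -0.11
[-0.40912256 -2.76640701]
knob top px 304.5 282 [-15.42440834 106.25855699]
[-15.13716681 104.12079409]
```

Knob measured at dock (-15.3, 105), as expected.

Request:
jog_arm(moves=[[[-0.8, 0, -12, 0, 0.5, 0], [0, 0, -15, 0, 0, 0], [0, 0, -15, 0, 0, 0], [0, 0, -15, 0, 0, 0], [0, 0, -12, 0, 0, 0]]])

```text
clock: 16.95
eef_pos: [528.4, 154.9, 79.9]
eef_rot: [-1.823, 1.57, -1.49]
wrist_force: [0.1, 0.1, -0.3]
finger_gap: 0.6
```

Request:
jog_arm(moves=[[[0, 0, -6, 0, 0, 0], [0, 0, -4, 0, 0, 0], [0, 0, 0, 0, 0, 0]]])

```text
clock: 17.25
eef_pos: [527.8, 153.9, 66.8]
eef_rot: [-2.968, 1.567, -2.636]
wrist_force: [-0.2, 0.4, -0.2]
finger_gap: 0.5
```

```bash
python3 -c "
from h import *
st()"
```

```text
17.25 tcp [527.8 153.9  66.8] dock [-15.3 130.4] tool x [-0.004 -0.002 -1.   ] jawang 19.04 F [-0.2  0.4 -0.2] gap 0.5 j6 -0.11
```

Request:
jog_arm(moves=[[[1, -2.8, 0, 0, 0, 0], [1, -2.8, 0, 0, 0, 0], [1, -2.8, 0, 0, 0, 0], [1, -2.8, 0, 0, 0, 0]]])

```text
clock: 17.65
eef_pos: [532.6, 142.3, 68.2]
eef_rot: [-2.862, 1.569, -2.53]
wrist_force: [-0.3, 0.8, -1.5]
finger_gap: 0.6
```

Request:
jog_arm(moves=[[[1, -2.8, 0, 0, 0, 0], [1, -2.8, 0, 0, 0, 0], [1, -2.8, 0, 0, 0, 0], [1, -2.8, 0, 0, 0, 0]]])

```text
clock: 18.05
eef_pos: [536.8, 130.4, 68.3]
eef_rot: [3.105, 1.569, -2.845]
wrist_force: [-0.5, 1.4, -1.3]
finger_gap: 0.9
```

Request:
jog_arm(moves=[[[1, -2.8, 0, 0, 0, 0], [1, -2.8, 0, 0, 0, 0], [1, -2.8, 0, 0, 0, 0], [1, -2.8, 0, 0, 0, 0]]])

```text
clock: 18.45
eef_pos: [541.2, 118.2, 68.3]
eef_rot: [3.079, 1.569, -2.871]
wrist_force: [-0.1, 2.2, -0.8]
finger_gap: 0.0
```

```bash
python3 -c "
from h import *
st()"
```

```text
18.45 tcp [541.2 118.2  68.3] dock [-14.5  92.2] tool x [-0.002 -0.001 -1.   ] jawang 19.06 F [-0.1  2.2 -0.8] gap 0.0 j6 -0.18
```

Request:
jog_arm(moves=[[[0.8, -2.3, 0, 0, 0, 0], [0.8, -2.3, 0, 0, 0, 0], [0.8, -2.3, 0, 0, 0, 0]]])

```text
clock: 18.75
eef_pos: [543.9, 110.6, 68.3]
eef_rot: [3.09, 1.569, -2.861]
wrist_force: [0.2, 2.3, -1.2]
finger_gap: 0.4
```

Request:
jog_arm(moves=[[[0.6, -1.6, 0, 0, 0, 0], [0.6, -1.6, 0, 0, 0, 0], [0.6, -1.6, 0, 0, 0, 0]]])

```text
clock: 19.05
eef_pos: [545.0, 107.4, 68.3]
eef_rot: [2.119, 1.566, 2.451]
wrist_force: [-6.9, 20.7, 2.3]
finger_gap: 0.3
```

Request:
jog_arm(moves=[[[0.6, -1.6, 0, 0, 0, 0], [0.6, -1.6, 0, 0, 0, 0], [0.6, -1.6, 0, 0, 0, 0]]])

```text
clock: 19.35
eef_pos: [545.0, 107.4, 68.4]
eef_rot: [1.849, 1.558, 2.182]
wrist_force: [-5.6, 14.3, 0.7]
finger_gap: 0.4
```

```bash
python3 -c "
from h import *
st()"
```

```text
19.35 tcp [545.  107.4  68.4] dock [-14.5  80.8] tool x [-0.008  0.011 -1.   ] jawang 19.08 F [-5.6 14.3  0.7] gap 0.4 j6 -0.22
```

The bolt reached a hard stop at the expected place (TCP y 80.8 = 65 + 7 + half finger). I'll back off, rise and look.

Request:
jog_arm(moves=[[[-0.6, 1.8, 0, 0, 0, 0], [-1.6, 4.7, 0, 0, 0, 0], [-1.6, 4.7, 0, 0, 0, 0], [0, 0, 15, 0, 0, 0], [0, 0, 25, 0, 0, 0]]])

```text
clock: 19.85
eef_pos: [539.8, 119.0, 108.1]
eef_rot: [2.143, 1.556, 2.477]
wrist_force: [0.7, -0.3, -0.3]
finger_gap: 0.3
```

Request:
jog_arm(moves=[[[0, 0, 30, 0, 0, 0], [-10, 15, 30, 0, 0, 0], [-20, 25, 30, 0, 0, 0], [-35, 25, 10, 0, 0, 0], [-35, 25, 0, 0, 0, 0]]])

```text
clock: 20.35
eef_pos: [440.2, 208.4, 220.6]
eef_rot: [1.437, 1.56, 1.765]
wrist_force: [-0.3, 0.3, 0.4]
finger_gap: 0.8
```

Request:
jog_arm(moves=[[[-35, 30, 0, 0, 0, 0], [-30, 30, 0, 0, 0, 0], [0, 20, 0, 0, 0, 0], [0, 0, 0, 0, 0, 0]]])

```text
clock: 20.75
eef_pos: [369.5, 292.4, 227.3]
eef_rot: [0.873, 1.555, 1.204]
wrist_force: [-0.0, 0.5, 0.2]
finger_gap: 0.5
```

```bash
python3 -c "
from h import *
st()
b,_=manip.camera('side'); a,_=manip.camera('top'); cv2.imwrite('pics/c7.png',np.hstack([cv2.resize(b[180:340,250:400],(420,448)),cv2.resize(a[200:350,220:370],(380,448))]))
hs=cv2.cvtColor(b,cv2.COLOR_BGR2HSV); m=(hs[...,2]<70).astype(np.uint8); m[:250]=0;m[312:]=0;m[:,:290]=0;m[:,330:]=0
n,_,s,c=cv2.connectedComponentsWithStats(m)
for r in s[1:]:
    if r[4]>20: print(r, w2d(onz('side',[[r[0]+r[2]/2,r[1]+3]],75)[0]).round(1))
"
```

```text
20.75 tcp [369.5 292.4 227.3] dock [-118.6  313.6] tool x [ 0.006  0.015 -1.   ] jawang 18.93 F [-0.   0.5  0.2] gap 0.5 j6 0.25
[290 250  40  24 414] [-10.7  44. ]
[290 272  40  14 333] [-19.2  86.8]
```

View pics/c7.png

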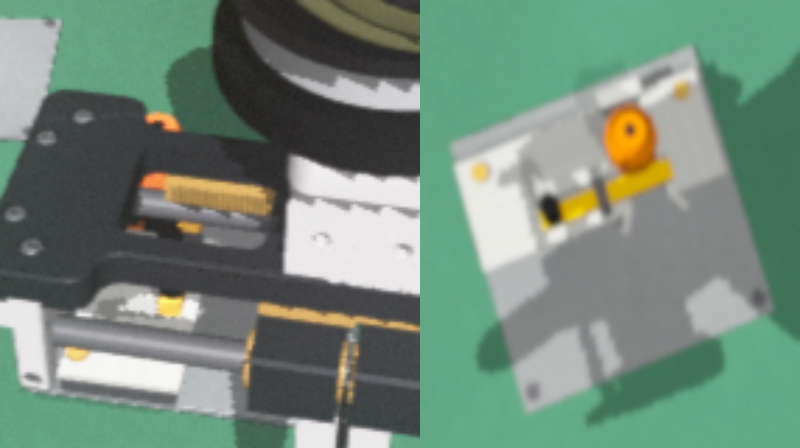

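```bash
python3 -c "
from h import *
a,d=manip.camera('top'); 
def kn(a,c0,c1):
    m=(cv2.cvtColor(a,cv2.COLOR_BGR2HSV)[...,2]<50).astype(np.uint8); m[:255]=0;m[290:]=0;m[:,:c0]=0;m[:,c1:]=0
    n,_,s,c=cv2.connectedComponentsWithStats(m); i=1+s[1:,4].argmax(); return c[i],s[i]
p0,s0=kn(np.load('top0.npz')['im'],238,262); p1,s1=kn(a,258,282); q=[w2d(onz('top',[p],72)[0]) for p in(p0,p1)]; print(p0,s0,p1,s1,q,q[1]-q[0])
tip=[220+(630-420)*150/380,200+130*150/448]; print('tip',w2d(onz('top',[tip],90)[0]))
st()"
```

```text
[249.07142857 277.89285714] [246 275   7   7  28] [271.23076923 269.65384615] [269 267   5   7  26] [array([-18.26489591, 103.39270686]), array([-17.18735821,  64.57090623])] [  1.07753771 -38.82180062]
tip [3.70174231 1.85282383]
20.9 tcp [370.4 290.3 226.4] dock [-118.5  311.3] tool x [ 0.005  0.014 -1.   ] jawang 18.78 F [0.7 0.9 0.3] gap 0.6 j6 0.25
```

```bash
python3 -c "
from h import *
print(manip.sign_off())"
```

```text
the job is handed in; nothing more can be done
None
```

The nozzle is docked upright and released, the yellow bolt is shut in front of it, and the job is handed in at about 21 s of the 72 s allowed.

- **Docking:** I slid the nozzle into the slot of the largest dock. The shoe dragged at a steady 7 N or so, then stopped dead at dock x ≈ +4.7 mm. The highest reading while pushing was about 17 N in total, of which 15 N was along the slot, under the 25 N limit.
- **Bolt:** I pushed the knob with closed fingers until it hit a hard stop, at about 22 N.
- **Final check:** the last top view shows the bar across the front of the nozzle and the nozzle standing upright. The measured bolt travel was 38.8 mm, against 40 nominal. One pixel is about 1.6 mm, so this fits fully shut but does not prove it on its own. The side view was blocked by the gripper.
- **Jar, dibber and pot:** I did not go near them and saw no contact, but I did not check their final positions.

**First grasp went wrong:** the arm lagged in a fast descent, and the fingers closed about 10 mm off and tilted the nozzle. I brought it upright slowly, saw that it stood, and regripped it before carrying on.

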